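# Hang the dollhouse shelf below its turned drop

## Task

A turned mahogany drop already hangs from the steel stand, with an open brass loop at its lower end. Pick up the little mahogany hanging shelf that has an open hook on top and hang it by that hook in the drop's loop, so that the two hang as a chain, level, still and clear of the desk. Leave its twin, which ends in a ball instead of a hook, where it is.

Things in the scene. Friction and masses are not known exactly. Their poses are not given: they have to be found in the camera images.
- shelf: loose mahogany shelf, 140 g; origin: centre of underside, z up, x along its length, pointing away from the robot at the start (to 20 degrees). Board 156 x 30 x 8 mm. Upright end panels centred at x = -75 and +75 mm: 12 thick (x), 36 wide (y), 50 tall from the underside; take it by the 36 mm width of the one at x = -75. Brass stem at x = -15 bends over at the top into an open hook, 109 high
- hook (a point): point on the shelf, 100 mm above the centre of its underside, just under the hook's crown, where the axis of the loop's lower bar lies once hung; axes as the shelf's. Hook of 6 mm wire in the xz plane, 24 mm wide inside, open downwards, its free end at x = +15 mm, reaching 16 mm below this point. The shelf hangs level from here
- loop (a point): middle of the loop's lower bar (on its axis), 172 mm above the desk. Loop: 6 mm wire in the yz plane, opening 42 wide x 48 mm high, dipping 4 mm to this point; z up, x level, pointing away from the robot (to 17 degrees). The 22 mm thick drop over it swings on a pin 120 mm up, along y. Stand: arm 294 to 308 mm up, mast at x = 100, y = 110 mm, foot 120 x 120 x 14 mm under the mast
- twin: the shelf's twin, to be left where it is: same board and panels, but a straight stem in the middle that ends in a 24 mm brass ball, 107 mm high; origin the centre of its underside
There are look-alikes about, which are no part of the job. Leave any blue look-alike of the shelf alone.

How it is judged:
By the outcome, as a careful person would: the job done as asked, in the order asked, and still so for the second after the job is handed in, with the robot touching nothing.
It also fails if it takes over 51 s, if anything falls off the work surface, if the arm or the gripper's body presses on something with over 40 N, if the wrist force passes 120 N, or if a joint passes its speed limit or range.

## Robot

A 6-joint arm with a two-finger parallel gripper is mounted at the origin on the work surface. World frame = base frame: x ahead of the robot, y to its left, z up, the work surface at z = 0. Lengths are in m, angles in rad, forces in N, time in s.
With the tool pointing down it reaches from about 0.325 to 0.85 m from the base axis. Payload 4.4 kg.
Tool frame: the origin (TCP) lies at the very end of the fingers, on their centre line; the grasp point (between the pads) lies 19 mm behind it; z points along the fingers, y is the direction in which the jaws open and shut (so a half turn about z gives the same grasp; the last joint's range is limited). The gripper opens to 94 mm and grips with 3 to 60 N. Pads are 16 mm wide; open, the fingers measure 119 mm over their backs; the gripper's body (75 mm by 177 mm) begins 78 mm behind the grasp point.
Start: joints at [-0.15, 0.207, 1.542, -0, 1.393, -0.15], TCP at [0.575, -0, 0.171] pointing down, gripper open.
Joint ranges: [-2.73, 2.73], [-0.86, 2.22], [0.23, 2.46], [-1.11, 4.25], [0.08, 2.63], [-2.82, 2.82]. Speed limits (rad/s): [2.79, 2.79, 3.14, 3.14, 3.14, 3.14].

## Interface

Orientations are given as a unit quaternion [w, x, y, z].
In Python, from workcell import telemetry, imaging, ticket gives the robot as it stands. The module is installed in compiled form; this text tells all that it offers.
- The arm moves only by the tool carry_out, never from a script. Its argument "moves" is a list of rows, each a list of 3 entries, a list of its own where there are three numbers: the shift along the tool's x, y, z in m, then the turn, a rotation vector about the tool's x, y, z in degrees, then the opening, from 0 (shut) to 1 (fully open). A call has 1 to 12 rows; each row shifts and turns the commanded pose from where the row before left it, along the tool's axes as they then stand; what a row does not reach is not made up. A row lasts 1/8 s, in which the tool goes at most 62.5 mm and 10.7 degrees, less where a joint would pass 70% of its speed; a pose out of reach is approached as far as the arm can. A call with a gripper value outside its range is refused whole. The fingers move at their own pace and stop on an object; the grip force is fixed at half the most. Time passes only in rows, so rows that do not move let the fingers close. It gives the time, the measured TCP pose, the force and the opening at its end, in the units of the state.
- telemetry.get_state(): the state, without advancing time (a new reading comes with each control period).
- imaging.capture(name): name is "scene" or "side" or "wrist"; returns the picture (400x640x3 uint8, red, green, blue); there is no depth.
- imaging.camera_params(name): a dict with "camera_matrix" (3x3 intrinsics, pixels), "R" (3x3) and "t" (3): a world point X has camera coordinates R X + t. Camera axes: x right, y down, z forward; pixel columns grow to the right and rows downward; lengths in m; the calibration is good to about 2 mm. The wrist camera is an equidistant fisheye: a pixel r from the principal point sees the ray r / f radians off the axis. A picture is of the moment at which its call begins: read the wrist's pose just before it. camera_params takes no time and is no camera call; for the wrist camera it gives the pose at the moment of the call.
- ticket.finish_job(): hands the job in, once; it reports no verdict.
The state is a dict: "time_s": time; "q": joint angles; "dq": joint speeds; "joint_efforts": joint torques, N m; "tcp_pos": TCP position; "tool_rot": TCP orientation; "ft_force": force on the tool from outside, world axes, zero at the start; "torque": the same for the moment, N m; "grip_width": finger opening in m.
Only numpy, scipy, OpenCV 4.12 (cv2) and the standard library are available. Lean on these libraries where they do the work, as an engineer would, in place of code of your own. Each camera call takes 0.05 s, during which the arm holds its last target.

## Working session

There is one attempt and no reset: what is moved stays moved. The work goes in short steps, Python scripts to look and compute and a tool call to move; the robot and the scene stay as the last step left them, time stands still between calls to the robot, and variables do not carry over. Pictures are saved under pics/ and viewed, and the job is handed in when it is done.

Besides the shell and the picture viewer there is one more tool, called after "Call:" as name(argument=value, ...), one argument or row to a line, values as JSON. carry_out: Moves the arm, as the interface text tells. Its arguments: {"type":"object","properties":{"moves":{"type":"array","items":{"type":"array"}}},"required":["moves"]}

```bash
mkdir -p pics
python3 - <<'E'
from workcell import telemetry, imaging
import cv2
for n in ("scene","side","wrist"):
    p=imaging.camera_params(n)
    im=imaging.capture(n); cv2.imwrite(f"pics/{n}0.png",im[:,:,::-1])
    print(n,p)
print(telemetry.get_state())
E
```

```text
scene {'camera_matrix': array([[449.41379321,   0.        , 315.24397526],
       [  0.        , 449.41379321, 204.01181205],
       [  0.        ,   0.        ,   1.        ]]), 'R': array([[-0.20522524,  0.9787003 , -0.00532154],
       [ 0.78297157,  0.16091534, -0.60088416],
       [-0.58722919, -0.12748321, -0.7993184 ]]), 't': array([ 0.16310758, -0.37877119,  1.46026277])}
side {'camera_matrix': array([[425.52221682,   0.        , 324.87337873],
       [  0.        , 425.52221682, 194.6207534 ],
       [  0.        ,   0.        ,   1.        ]]), 'R': array([[ 0.75102923, -0.66026768, -0.00130135],
       [-0.3815721 , -0.4324135 , -0.81695857],
       [ 0.53884862,  0.61405632, -0.5766949 ]]), 't': array([-0.48858554,  0.33789037,  0.90887561])}
wrist {'camera_matrix': array([[309.70691629,   0.        , 315.79755002],
       [  0.        , 309.70691629, 196.7134737 ],
       [  0.        ,   0.        ,   1.        ]]), 'R': array([[ 9.99999748e-01,  2.31446417e-04, -6.70959071e-04],
       [ 3.99291740e-04, -9.65005759e-01,  2.62228385e-01],
       [-5.86787547e-04, -2.62228587e-01, -9.65005608e-01]]), 't': array([-0.57475776, -0.02567594,  0.39149694])}
{'time_s': 0.15, 'q': array([-1.50512891e-01,  2.07262311e-01,  1.54260647e+00,  1.03708851e-05,
        1.39348760e+00, -1.50539392e-01]), 'dq': array([-0.00084296, -0.00332455, -0.0028974 ,  0.00041733, -0.00088059,
        0.00046003]), 'joint_efforts': array([ 1.45590316e-04, -3.71313965e+01, -2.81812102e+01,  6.98270788e-02,
        3.27237044e-02, -1.05386437e-04]), 'tcp_pos': array([5.74324108e-01, 8.76600173e-05, 1.70445152e-01]), 'tool_rot': array([-7.13055668e-04,  7.07097786e-01,  7.07115226e-01, -5.18900857e-04]), 'ft_force': array([-0.19846887, -0.02387199,  0.10084456]), 'torque': array([ 0.04957454, -0.02489652, -0.01528472]), 'grip_width': 0.09367135999744332}
```

View pics/scene0.png

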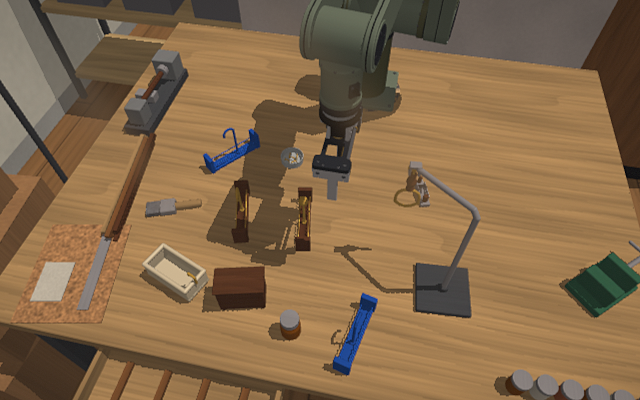

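View pics/side0.png

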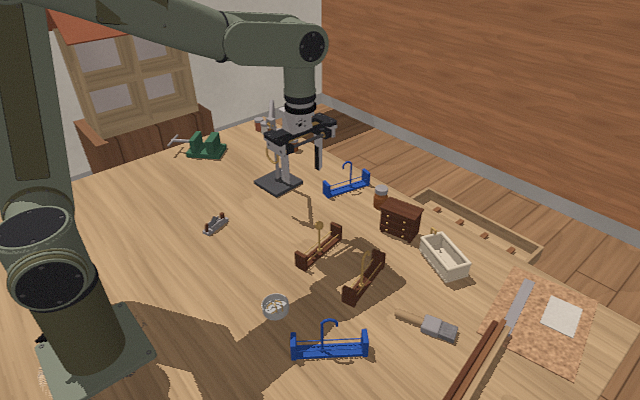

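View pics/wrist0.png

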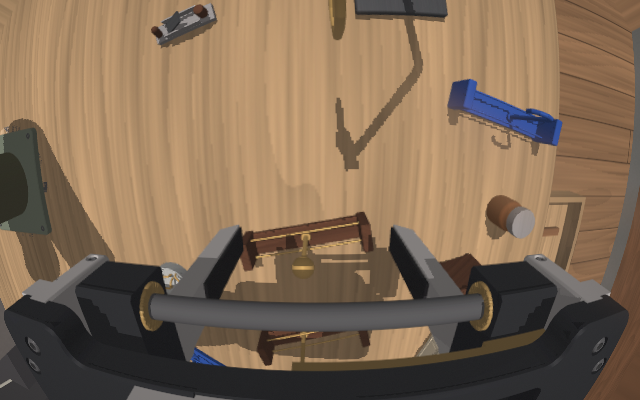

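Run:
```python
import cv2,numpy as np
s=cv2.imread("pics/scene0.png"); d=cv2.imread("pics/side0.png")
a=cv2.resize(s[165:265,215:335],(480,400),interpolation=3)
b=cv2.resize(s[150:230,380:440],(300,400),interpolation=3)
cv2.imwrite("pics/c1.png",np.hstack([a,b]))
a=cv2.resize(d[210:310,280:400],(480,400),interpolation=3)
b=cv2.resize(d[90:200,250:330],(290,400),interpolation=3)
cv2.imwrite("pics/c2.png",np.hstack([a,b]))
```

```text
(no output)
```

View pics/c1.png

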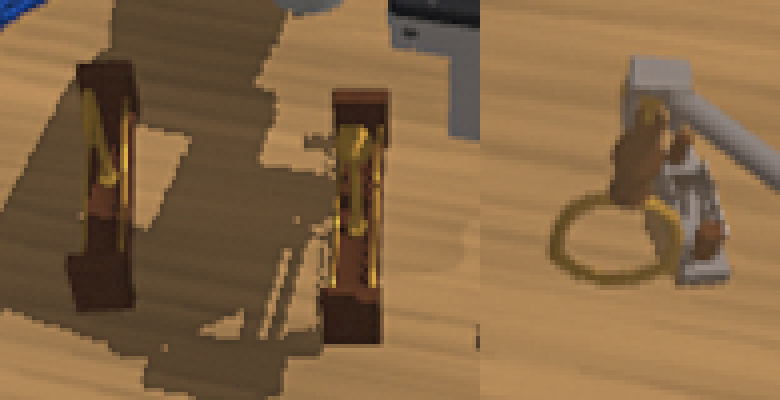

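View pics/c2.png

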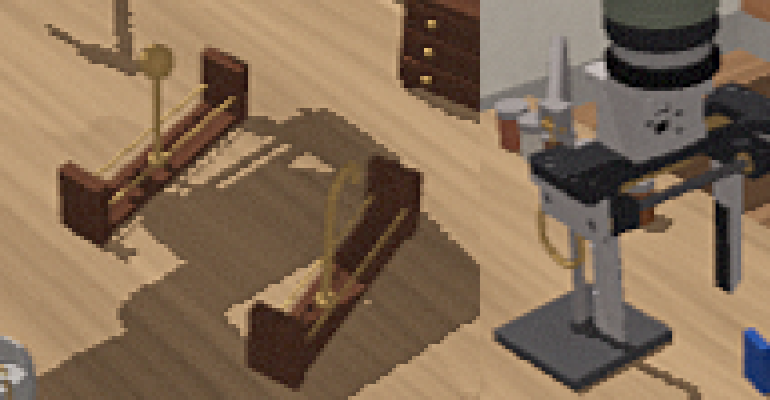

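Candidates: brown shelf with hook at scene (241,210)/side (365,278) is the one I want. The brown one with a ball at scene (303,218)/side (319,245) is the twin. The blue ones at scene (232,152) and (355,335) are look-alikes. The crops show an open hook on the first, and the loop's bottom at scene (407,205). Next I'll enlarge these for measuring.

```bash
cat > h.py <<'E'
import numpy as np,cv2
from workcell import imaging,telemetry
def ray(n,uv,P=None):
    p=P or imaging.camera_params(n);K=p["camera_matrix"];R=p["R"];t=p["t"]
    x=(uv[0]-K[0,2])/K[0,0];y=(uv[1]-K[1,2])/K[1,1]
    if n=="wrist":
        r=np.hypot(x,y);d=np.array([np.sin(r)*x/r,np.sin(r)*y/r,np.cos(r)])
    else: d=np.array([x,y,1.])
    d=R.T@d; return -R.T@t,d/np.linalg.norm(d)
def plane(n,uv,z,P=None):
    c,d=ray(n,uv,P);return c+d*(z-c[2])/d[2]
def tri(*a):
    A=np.zeros((3,3));b=np.zeros(3);rs=[ray(*q) for q in a]
    for c,d in rs:
        M=np.eye(3)-np.outer(d,d);A+=M;b+=M@c
    X=np.linalg.solve(A,b);return X,[np.linalg.norm(np.cross(X-c,d)) for c,d in rs]
def proj(n,X,P=None):
    p=P or imaging.camera_params(n);K=p["camera_matrix"];c=p["R"]@X+p["t"]
    if n=="wrist":
        th=np.arctan2(np.hypot(c[0],c[1]),c[2]);r=np.hypot(c[0],c[1]);v=c[:2]/r*th
    else: v=c[:2]/c[2]
    return K[0,0]*v+K[:2,2]
def crop(im,x0,y0,w,h,s,out,step=10,gam=0.6):
    c=cv2.resize(im[y0:y0+h,x0:x0+w],None,fx=s,fy=s,interpolation=cv2.INTER_CUBIC)
    c=(255*(c/255.)**gam).astype(np.uint8)
    for x in range((x0//step+1)*step,x0+w,step):
        cv2.line(c,((x-x0)*s,0),((x-x0)*s,6),(0,0,255),1);cv2.putText(c,str(x),((x-x0)*s-10,16),0,.35,(0,0,255),1)
    for y in range((y0//step+1)*step,y0+h,step):
        cv2.line(c,(0,(y-y0)*s),(6,(y-y0)*s),(0,0,255),1);cv2.putText(c,str(y),(8,(y-y0)*s+4),0,.35,(0,0,255),1)
    cv2.imwrite(out,c)
E
python3 - <<'E'
from h import *
s=cv2.imread("pics/scene0.png"); d=cv2.imread("pics/side0.png")
crop(s,222,172,38,75,8,"pics/d1.png")
crop(d,335,240,60,70,8,"pics/d2.png")
crop(s,385,155,50,60,10,"pics/d3.png",gam=.9)
crop(d,255,130,50,45,10,"pics/d4.png",gam=.9)
a=cv2.imread("pics/d1.png");b=cv2.imread("pics/d2.png")
o=np.zeros((600,784,3),np.uint8);o[:a.shape[0],:a.shape[1]]=a;o[:b.shape[0],304:304+b.shape[1]]=b
cv2.imwrite("pics/d12.png",o)
E
```

```text
(no output)
```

View pics/d12.png

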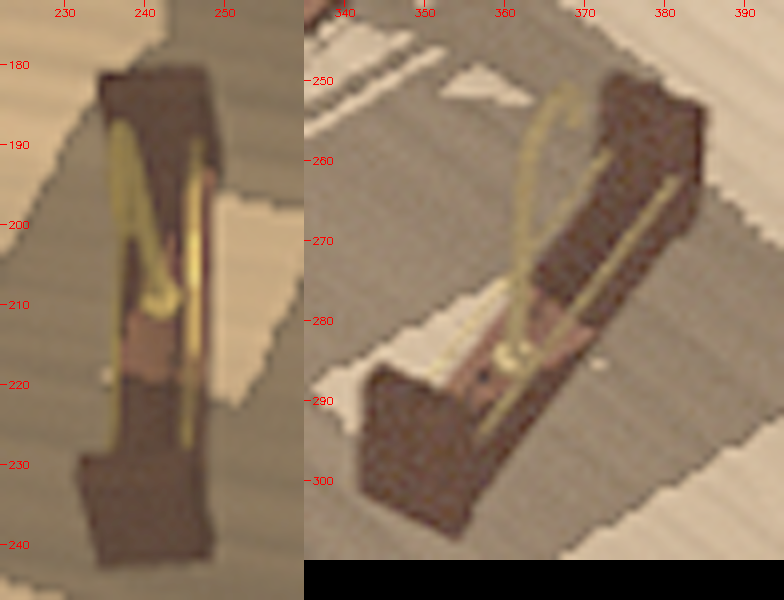

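View pics/d3.png

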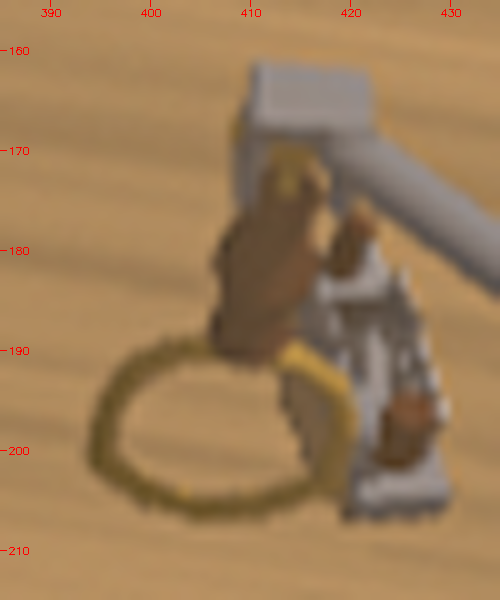

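View pics/d4.png

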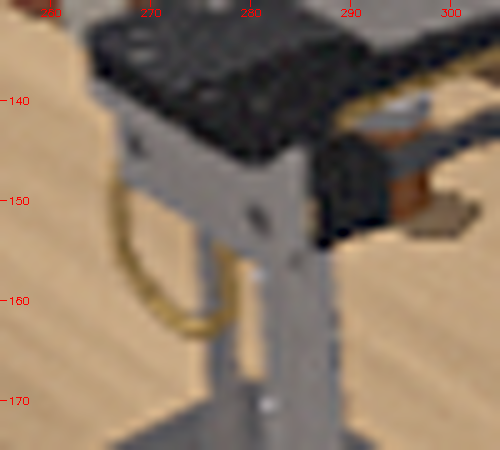

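Run:
```python
from h import *
np.set_printoptions(precision=4,suppress=True)
for n in("scene","side"):
    p=imaging.camera_params(n);print(n,-p["R"].T@p["t"])
for nm,n,uv,z in [("nearTopBackL","scene",(234.3,181),.05),("nearTopBackR","scene",(248,180.3),.05),("farbotL","scene",(235,243),0),("farbotR","scene",(248.6,242),0),("farTopL","scene",(231.5,228.8),.05),
 ("stem","scene",(242.3,209),.01),("stem","side",(361,284.5),.01),("nearbotL","side",(342,301),0),("nearbotR","side",(354,307),0),("nearTopL","side",(344,285.5),.05),("farTopL?","side",(374,249),.05),("farTopR?","side",(385,253.5),.05),
 ("loop","scene",(406,205.5),.172),("loop","side",(275.3,162.5),.172),
 ("loopL","scene",(395,198),.199),("loopR","scene",(419,198),.199),("sideL","side",(267.5,150),.199),("armTipbotL","scene",(410,168),.294),("armTipbotR","scene",(422,168),.294)]:
    print(nm,n,plane(n,uv,z))
print(tri(("scene",(406,205.5)),("side",(275.3,162.5))))
```

```text
scene [1.1875 0.0875 0.9405]
side [ 0.0061 -0.7346  0.7996]
nearTopBackL scene [ 0.5027 -0.2745  0.05  ]
nearTopBackR scene [ 0.4933 -0.2405  0.05  ]
farbotL scene [ 0.6538 -0.2313  0.    ]
farbotR scene [ 0.6443 -0.1993  0.    ]
farTopL scene [ 0.6458 -0.2349  0.05  ]
stem scene [ 0.5574 -0.2414  0.01  ]
stem side [ 0.5561 -0.2429  0.01  ]
nearbotL side [ 0.4911 -0.2438 -0.    ]
nearbotR side [ 0.4999 -0.2759  0.    ]
nearTopL side [ 0.4961 -0.2437  0.05  ]
farTopL? side [ 0.6407 -0.2036  0.05  ]
farTopR? side [ 0.6495 -0.2338  0.05  ]
loop scene [0.5879 0.1552 0.172 ]
loop side [0.5914 0.1474 0.172 ]
loopL scene [0.594  0.1287 0.199 ]
loopR scene [0.584  0.1776 0.199 ]
sideL side [0.5905 0.1811 0.199 ]
armTipbotL scene [0.5918 0.1442 0.294 ]
armTipbotR scene [0.5872 0.1666 0.294 ]
(array([0.5911, 0.1525, 0.1719]), [np.float64(0.003632731842558559), np.float64(0.0036327318425587018)])
```

Run:
```python
from h import *
np.set_printoptions(precision=4,suppress=True)
s=cv2.imread("pics/scene0.png")
crop(s,195,115,120,145,4,"pics/d5.png")
for nm,n,uv,z in [("blue nearest far corner","scene",(256,140),.0),("blue a","scene",(259,150),.0),("blue b","scene",(210,170),0.0),("bluetop","scene",(233,130),.107),("twin near","scene",(305,192),.05),("twin far","scene",(303,248),0),("foot","scene",(442,289),.014),("bowl","scene",(291,158),0.02)]:
    print(nm,plane(n,uv,z))
```

```text
blue nearest far corner [ 0.3016 -0.2811  0.    ]
blue a [ 0.3387 -0.2612  0.    ]
blue b [ 0.4397 -0.3735  0.    ]
bluetop [ 0.3788 -0.3095  0.107 ]
twin near [ 0.5013 -0.0877  0.05  ]
twin far [ 0.634  -0.0642  0.    ]
foot [0.684  0.2688 0.014 ]
bowl [ 0.3684 -0.1581  0.02  ]
```

View pics/d5.png

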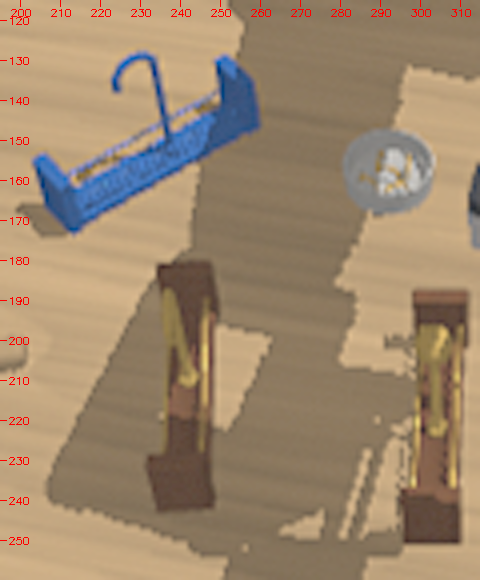

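Call:
carry_out(
  moves=[
    [[-0.052,-0.015,0],[0,0,0],0.7],
    [[-0.052,-0.015,0],[0,0,0],0.7],
    [[-0.052,-0.015,0],[0,0,0],0.7],
    [[-0.052,-0.015,0],[0,0,0],0.7],
    [[-0.05,-0.014,0],[0,0,0],0.7],
    [[0,0,0],[0,0,-10.5],0.7],
    [[0,0,0],[0,0,-10.5],0.7],
    [[0,0,0],[0,0,-10.5],0.7],
    [[0,0,0],[0,0,-10.5],0.7],
    [[0,0,0],[0,0,-10.5],0.7],
    [[0,0,0],[0,0,-10.5],0.7],
  ],
)

```text
time_s: 1.52
tcp_pos: [0.5007, -0.2578, 0.1709]
tool_rot: [-0.0, 0.231, 0.973, 0.0]
ft_force: [0.3, 0.6, -0.1]
grip_width: 0.0656
```

Call:
carry_out(
  moves=[
    [[0,0,0],[0,0,-10.5],0.7],
    [[0,0,0],[0,0,-10.5],0.7],
    [[0,0,0],[0,0,-10.5],0.7],
    [[0,0,0],[0,0,-10.5],0.7],
    [[0,0,0],[0,0,0],0.7],
  ],
)

```text
time_s: 2.15
tcp_pos: [0.5007, -0.2578, 0.1709]
tool_rot: [-0.0, -0.129, 0.992, 0.0]
ft_force: [-0.5, 0.6, 0.4]
grip_width: 0.0658
```

Run:
```python
from h import *
from scipy.spatial.transform import Rotation as R
s=telemetry.get_state();q=s["tool_rot"]
print(s["time_s"],s["tcp_pos"],s["q"]);print(R.from_quat(q[[1,2,3,0]]).as_matrix().round(4),s["grip_width"])
for n in("scene","side","wrist"):
    cv2.imwrite(f"pics/{n}1.png",imaging.capture(n)[:,:,::-1])
d=cv2.imread("pics/side1.png");crop(d,240,100,65,75,8,"pics/e4.png",gam=.9)
```

```text
2.15 [ 0.50074843 -0.25782263  0.17094508] [-6.29137011e-01  1.82723501e-01  1.57064959e+00  1.41705482e-05
  1.38901860e+00 -2.45955102e+00]
[[-9.665e-01 -2.567e-01 -6.000e-04]
 [-2.567e-01  9.665e-01  5.000e-04]
 [ 5.000e-04  6.000e-04 -1.000e+00]] 0.06578452048008576
```

View pics/wrist1.png

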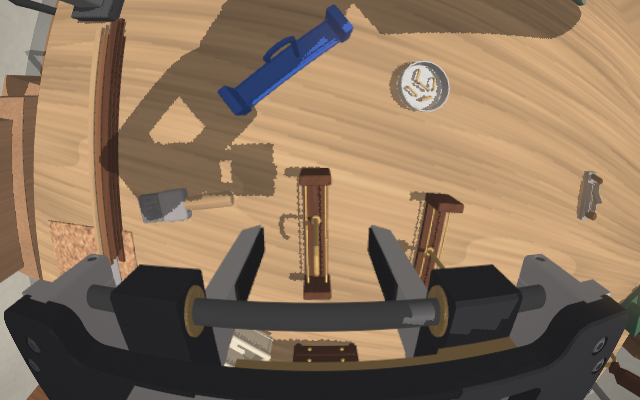

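View pics/side1.png

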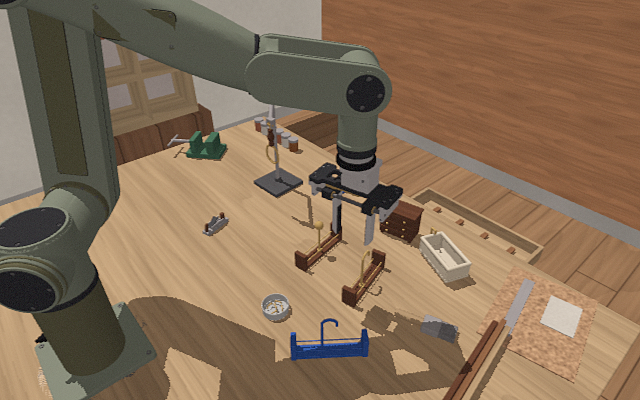

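View pics/e4.png

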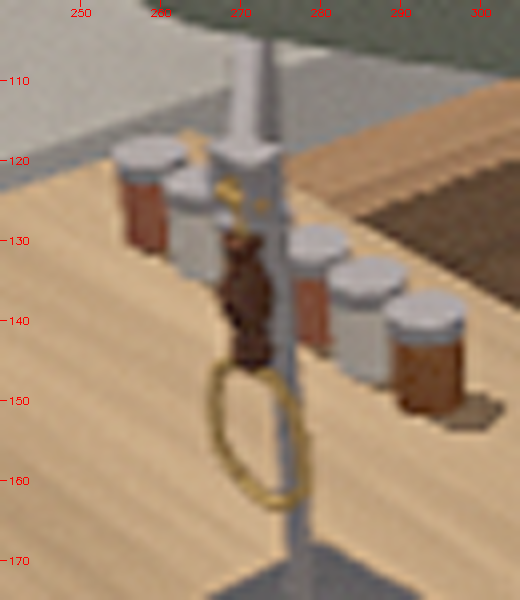

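```bash
python3 - <<'E'
from h import *
np.set_printoptions(precision=4,suppress=True)
for n,f,(x0,y0,x1,y1) in [("scene","pics/scene1.png",(390,186,424,210)),("side","pics/side1.png",(263,144,281,166))]:
    im=cv2.imread(f);h=cv2.cvtColor(im,cv2.COLOR_BGR2HSV)
    m=np.zeros(h.shape[:2],np.uint8)
    sub=h[y0:y1,x0:x1]; 
    mm=((sub[...,0]>17)&(sub[...,0]<28)&(sub[...,1]>125))
    m[y0:y1,x0:x1]=mm*255
    v=np.argwhere(m>0)
    hull=cv2.convexHull(v[:,::-1].astype(np.float32));e=cv2.fitEllipse(hull)
    print(n,len(v),v.min(0),v.max(0),e)
    c=e[0]; print(c,plane(n,c,.199),plane(n,c,.197))
    cr=im[y0-5:y1+5,x0-5:x1+5].copy(); cr[m[y0-5:y1+5,x0-5:x1+5]>0]=(255,0,255)
    cv2.imwrite(f"pics/m_{n}.png",cv2.resize(np.hstack([im[y0-5:y1+5,x0-5:x1+5],cr]),None,fx=8,fy=8,interpolation=0))
for uv in [(301,169),(329,169)]: print(uv)
im=cv2.imread("pics/wrist1.png");crop(im,280,155,70,150,4,"pics/w1.png",gam=.8)
E
python3 - <<'E'
import cv2,numpy as np
a=cv2.imread("pics/m_scene.png");b=cv2.imread("pics/m_side.png");w=cv2.imread("pics/w1.png")
o=np.zeros((600,1000,3),np.uint8)
o[:a.shape[0],:a.shape[1]]=a;o[a.shape[0]:a.shape[0]+b.shape[0],:b.shape[1]]=b;o[:600,720:]=w[:600,:280]
cv2.imwrite("pics/m.png",cv2.resize(o,(800,480)))
E
```

```text
scene 129 [189 394] [206 419] ((406.9369812011719, 197.26222229003906), (18.75849723815918, 26.434473037719727), 87.24919891357422)
(406.9369812011719, 197.26222229003906) [0.5871 0.1529 0.199 ] [0.5855 0.153  0.197 ]
side 48 [145 266] [163 278] ((271.9747314453125, 153.7012176513672), (10.804678916931152, 19.657930374145508), 157.27044677734375)
(271.9747314453125, 153.7012176513672) [0.5876 0.1551 0.199 ] [0.5896 0.1581 0.197 ]
(301, 169)
(329, 169)
```

View pics/m.png

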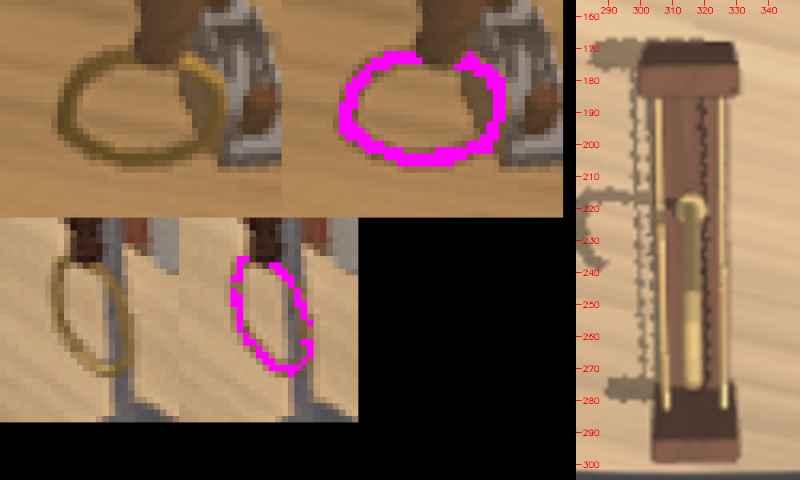

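View pics/w1.png

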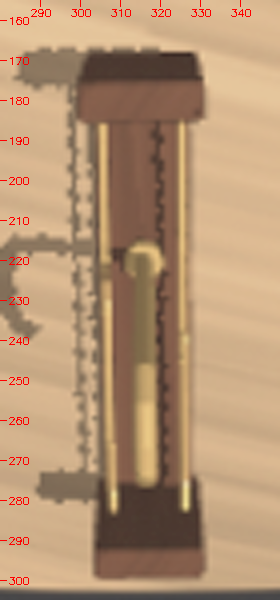

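Run:
```python
from h import *
np.set_printoptions(precision=4,suppress=True)
print(tri(("scene",(406.9,197.3)),("side",(272,153.7))))
P=imaging.camera_params("wrist")
for uv,z in [((299.8,175.3),.05),((330,175.3),.05),((299.3,185),.05),((331,185),.05),((303.5,292),.05),((331,292),.05),((303.5,299),.05),((331.5,299),.05),((316.5,217.5),0.008),((316.5,276),.109)]: print(uv,plane("wrist",uv,z,P))
```

```text
(array([0.5871, 0.1532, 0.1996]), [np.float64(0.0006460162564443435), np.float64(0.0006460162564443467)])
(299.8, 175.3) [ 0.4969 -0.2757  0.05  ]
(330, 175.3) [ 0.4883 -0.2435  0.05  ]
(299.3, 185) [ 0.5077 -0.2735  0.05  ]
(331, 185) [ 0.4986 -0.2395  0.05  ]
(303.5, 292) [ 0.6411 -0.2353  0.05  ]
(331, 292) [ 0.6322 -0.2015  0.05  ]
(303.5, 299) [ 0.6517 -0.2326  0.05  ]
(331.5, 299) [ 0.6425 -0.1979  0.05  ]
(316.5, 217.5) [ 0.5537 -0.2414  0.008 ]
(316.5, 276) [ 0.581  -0.2343  0.109 ]
```

Call:
carry_out(
  moves=[
    [[0.0015,0,0.05],[0,0,-0.7],0.7],
    [[0,0,0.05],[0,0,0],0.7],
    [[0,0,0.03],[0,0,0],0.7],
    [[0,0,0.023],[0,0,0],0.7],
    [[0,0,0],[0,0,0],0.7],
    [[0,0,0],[0,0,0],0.3],
    [[0,0,0],[0,0,0],0.2],
    [[0,0,0],[0,0,0],0.2],
    [[0,0,0],[0,0,0],0.2],
    [[0,0,0],[0,0,0],0.2],
  ],
)

```text
time_s: 3.55
tcp_pos: [0.4996, -0.2584, 0.0186]
tool_rot: [0.0, -0.137, 0.991, -0.0]
ft_force: [0.4, 0.8, 0.3]
grip_width: 0.0201
```

Run:
```python
from h import *
print(telemetry.get_state()["grip_width"])
for n in("scene","side","wrist"):
    cv2.imwrite(f"pics/{n}2.png",imaging.capture(n)[:,:,::-1])
s=cv2.imread("pics/scene2.png");d=cv2.imread("pics/side2.png")
crop(s,200,140,100,120,4,"pics/a.png",gam=.8);crop(d,320,200,100,120,4,"pics/b.png",gam=.8)
cv2.imwrite("pics/f.png",np.hstack([cv2.imread("pics/a.png"),cv2.imread("pics/b.png")]))
```

```text
0.020095830628002576
```

View pics/f.png

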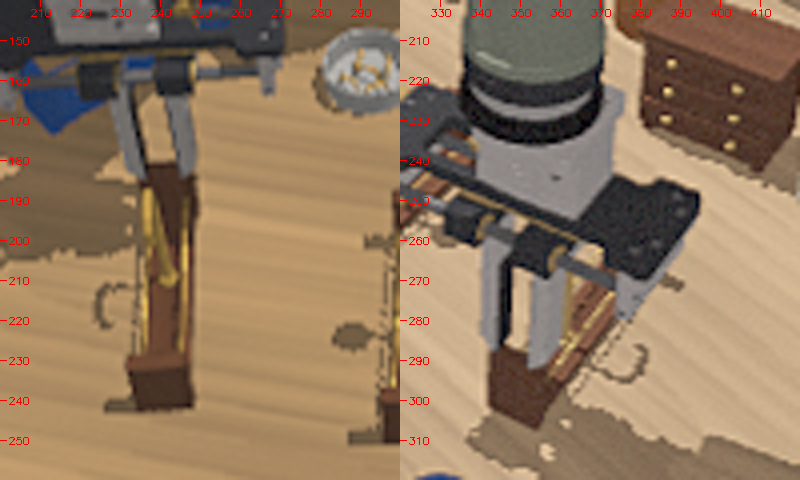

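View pics/wrist2.png

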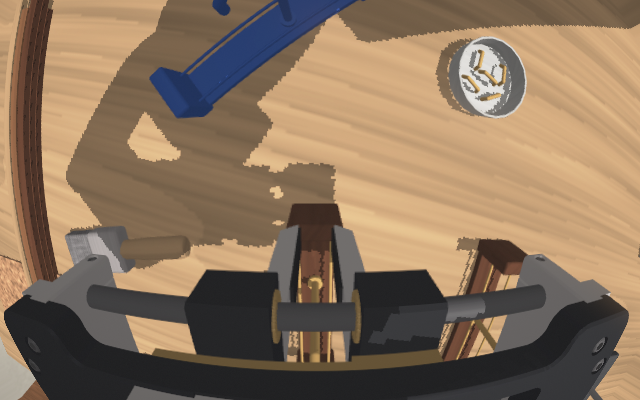

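Run:
```python
from h import *
s=telemetry.get_state();print(s["tcp_pos"],s["q"])
for n in("scene","side","wrist"):
    print(n,proj(n,s["tcp_pos"]),proj(n,s["tcp_pos"]+[0,0,.1]),proj(n,np.array([.4996-.003,-.2584+.01,.05])))
for n in ("scene","side"): print(n,"t0",proj(n,np.array([.574+.047,0,.1704])))
d=cv2.imread("pics/side2.png");crop(d,330,250,60,65,9,"pics/b.png",gam=.7,step=5)
```

```text
[ 0.49951917 -0.25838744  0.01834502] [-6.31240070e-01  3.52487025e-01  1.70150110e+00 -1.75122163e-05
  1.08765527e+00 -2.47602221e+00]
scene [242.2932213  188.74441623] [236.80115443 163.20786841] [244.68282156 180.78749229]
side [348.97946909 297.55580976] [350.38286758 267.24736813] [345.53625383 286.54352785]
wrist [313.77812776 219.16531195] [312.3071167  295.42070417] [329.83373416 235.54651006]
scene t0 [331.52494229 206.38374054]
side t0 [316.54369688 180.39906016]
```

View pics/b.png

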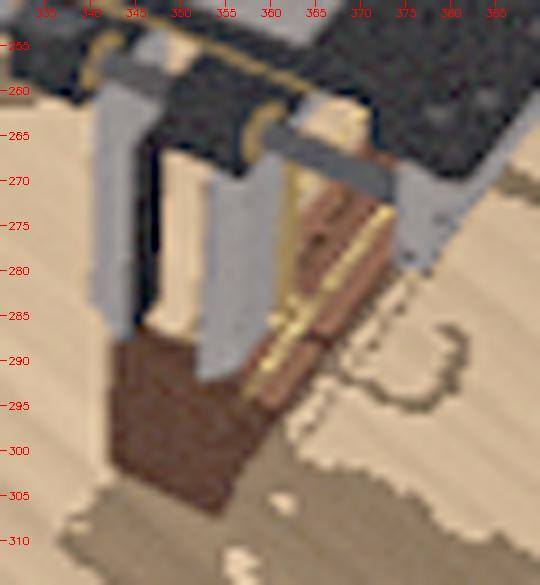

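Run:
```python
from h import *
s=cv2.imread("pics/scene1.png");d=cv2.imread("pics/side1.png")
T=np.array([.5007,-.2578,.1709]);y=np.array([-.2567,.9665,0])
for n in("scene","side"):print(n,proj(n,T),[proj(n,T+k*.033*y) for k in(-1,1)])
crop(s,190,90,90,120,5,"pics/a.png",gam=.8);crop(d,305,160,100,120,4,"pics/b.png",gam=.8)
a=cv2.imread("pics/a.png");b=cv2.imread("pics/b.png");b=cv2.copyMakeBorder(b,0,120,0,0,0)
cv2.imwrite("pics/g.png",np.hstack([a[:,:395],b]))
```

```text
scene [233.66540864 148.63872215] [array([219.64499836, 149.22648024]), array([247.66186378, 148.05196831])]
side [351.39276017 249.411984  ] [array([364.69956448, 255.27459558]), array([338.51265404, 243.73736389])]
```

View pics/g.png

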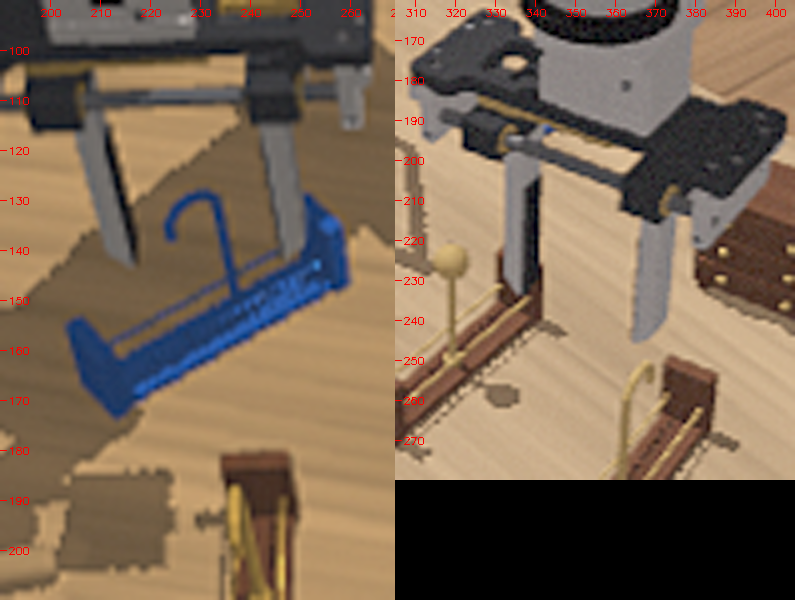

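Run:
```python
from h import *
T=np.array([.5007,-.2578,.1709])
for a,b in [((231.5,142),(350,239)),((215.5,142.5),(364,245.5)),((246.5,141.5),(336.5,233))]:
    X,e=tri(("scene",a),("side",b));print(X,e,X-T)
```

```text
[ 0.50227314 -0.2552356   0.19694735] [np.float64(0.003322227270880397), np.float64(0.0033222272708802406)] [0.00157314 0.0025644  0.02604735]
[ 0.51062805 -0.29021565  0.19688151] [np.float64(0.004319709377599255), np.float64(0.004319709377599181)] [ 0.00992805 -0.03241565  0.02598151]
[ 0.49375973 -0.22175646  0.1970386 ] [np.float64(0.0032673152822329053), np.float64(0.0032673152822328346)] [-0.00694027  0.03604354  0.0261386 ]
```

Fingertips in both views sit about 26–30 mm above the reported TCP, both at the start and now. The jaws closed just above the panel top, and nothing was touched. I'll reopen and go deeper, watching the force.

Call:
carry_out(
  moves=[
    [[0,0,-0.012],[0,0,0],0.7],
    [[0,0,0],[0,0,0],0.7],
    [[0,0,0],[0,0,0],0.7],
    [[0,0,0],[0,0,0],0.7],
    [[-0.0005,-0.001,0.012],[0,0,0],0.7],
    [[0,0,0.01],[0,0,0],0.7],
    [[0,0,0.008],[0,0,0],0.7],
    [[0,0,0],[0,0,0],0.7],
  ],
)

```text
time_s: 4.7
tcp_pos: [0.4993, -0.2585, -0.0011]
tool_rot: [-0.001, -0.137, 0.991, 0.001]
ft_force: [0.9, -0.1, 0.6]
grip_width: 0.066
```

Run:
```python
from h import *
for n in("scene","side","wrist"):
    cv2.imwrite(f"pics/{n}3.png",imaging.capture(n)[:,:,::-1])
s=cv2.imread("pics/scene3.png");d=cv2.imread("pics/side3.png")
crop(s,200,140,80,110,5,"pics/a.png",gam=.8);crop(d,320,220,78,110,5,"pics/b.png",gam=.8)
cv2.imwrite("pics/h1.png",np.hstack([cv2.imread("pics/a.png"),cv2.imread("pics/b.png")]))
```

```text
(no output)
```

View pics/h1.png

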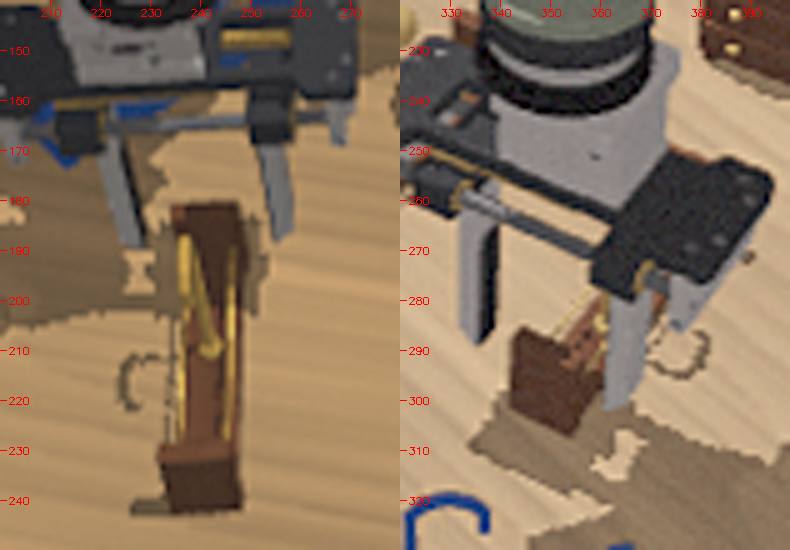

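The fingers now straddle the near panel, with tips at side (336,288) and (362,302), well above the desk. I'll go 9 mm lower and close.

Call:
carry_out(
  moves=[
    [[0,0,0.009],[0,0,0],0.7],
    [[0,0,0],[0,0,0],0.7],
    [[0,0,0],[0,0,0],0.3],
    [[0,0,0],[0,0,0],0.1],
    [[0,0,0],[0,0,0],0.1],
    [[0,0,0],[0,0,0],0.1],
    [[0,0,0],[0,0,0],0.1],
    [[0,0,0],[0,0,0],0.1],
  ],
)

```text
time_s: 5.85
tcp_pos: [0.5004, -0.2593, -0.0085]
tool_rot: [0.0, -0.137, 0.991, -0.0]
ft_force: [0.3, 0.7, 1.3]
grip_width: 0.0356
```

Call:
carry_out(
  moves=[
    [[0,0,-0.01],[0,0,0],0],
    [[0,0,-0.025],[0,0,0],0],
    [[0,0,-0.035],[0,0,0],0],
    [[0,0,-0.03],[0,0,0],0],
    [[0,0,0],[0,0,0],0],
    [[0,0,0],[0,0,0],0],
  ],
)

```text
time_s: 6.6
tcp_pos: [0.4994, -0.2586, 0.0902]
tool_rot: [-0.001, -0.137, 0.991, 0.001]
ft_force: [0.1, 0.8, -2.6]
grip_width: 0.0357
```

Run:
```python
from h import *
print(telemetry.get_state()["tcp_pos"])
for n in("scene","side","wrist"):
    cv2.imwrite(f"pics/{n}4.png",imaging.capture(n)[:,:,::-1])
s=cv2.imread("pics/scene4.png");d=cv2.imread("pics/side4.png")
crop(s,190,120,80,110,5,"pics/a.png",gam=.8);crop(d,320,190,78,110,5,"pics/b.png",gam=.8)
cv2.imwrite("pics/h2.png",np.hstack([cv2.imread("pics/a.png"),cv2.imread("pics/b.png")]))
```

```text
[ 0.49936917 -0.25857238  0.09018603]
```

View pics/h2.png

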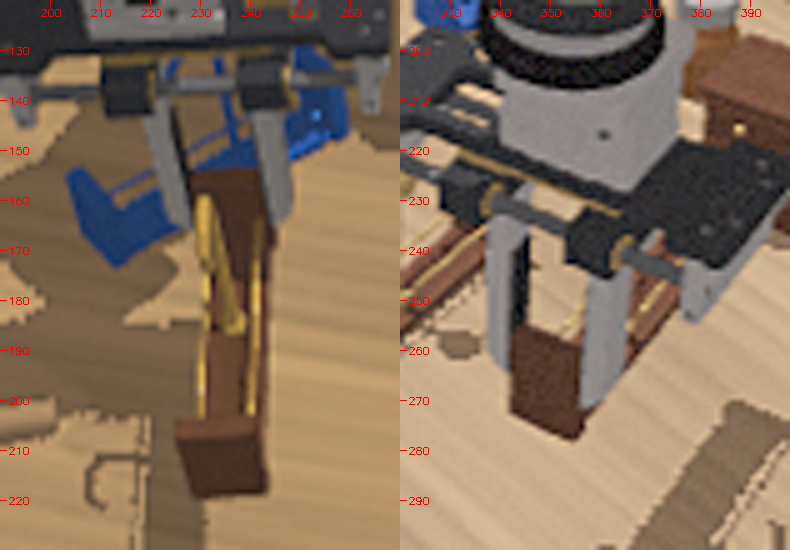

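View pics/wrist4.png

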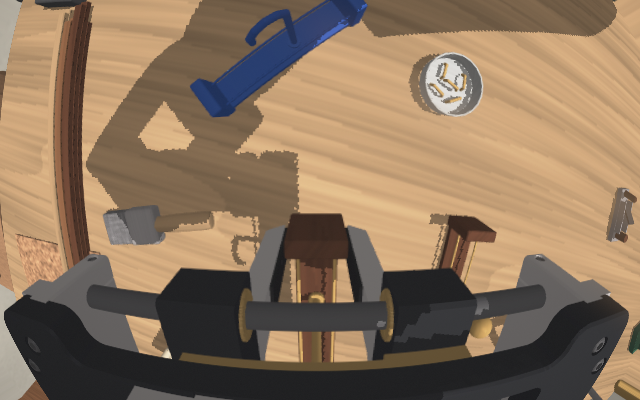

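```bash
cat >> h.py <<'E'
def shelf(o,yaw,pitch=0):  # pitch>0: far end down, about near panel centre z=.035
    from scipy.spatial.transform import Rotation as R
    M=R.from_euler('z',yaw,degrees=True)*R.from_euler('y',pitch,degrees=True)
    pv=np.array([-.075,0,.035]);Z=R.from_euler('z',yaw,degrees=True)
    return lambda l: o+Z.apply(pv)+M.apply(np.array(l)-pv)
E
python3 - <<'E'
from h import *
np.set_printoptions(precision=1,suppress=True)
lift=.0902+.0085
t=telemetry.get_state()["tcp_pos"]; print(t)
for pit in (0,3,6):
    f=shelf(np.array([.572,-.2375,lift]),15.5,pit)
    for nm,l in [("farbot+",(.081,.018,0)),("farbot-",(.081,-.018,0)),("hooktop",(0,0,.109)),("nearbot+",(-.081,.018,0)),("nearbot-",(-.081,-.018,0)),("neartop+",(-.081,.018,.05))]:
        print(pit,nm,proj("scene",f(l)),proj("side",f(l)))
E
```

```text
[ 0.5 -0.3  0.1]
0 farbot+ [243.5 219.4] [375.  232.9]
0 farbot- [227.7 220.3] [387.8 238. ]
0 hooktop [229.9 161.3] [368.5 218.2]
0 nearbot+ [245.6 166.5] [341.7 271.7]
0 nearbot- [231.1 167.2] [355.5 278.1]
0 neartop+ [242.9 152.6] [342.2 255.5]
3 farbot+ [244.  220.7] [374.4 235.8]
3 farbot- [228.3 221.6] [387.2 240.9]
3 hooktop [230.1 163.8] [369.2 218.7]
3 nearbot+ [245.6 165.8] [341.3 272.1]
3 nearbot- [231.1 166.6] [355.1 278.5]
3 neartop+ [242.8 152.8] [342.4 255.2]
6 farbot+ [244.5 221.8] [373.7 238.7]
6 farbot- [228.9 222.7] [386.5 243.9]
6 hooktop [230.3 166.3] [369.8 219.3]
6 nearbot+ [245.6 165.2] [340.9 272.4]
6 nearbot- [231.1 165.9] [354.7 278.8]
6 neartop+ [242.8 153. ] [342.6 254.9]
```

Run:
```python
from h import *
np.set_printoptions(precision=4,suppress=True)
s=cv2.imread("pics/scene4.png");crop(s,405,255,75,70,7,"pics/a.png",gam=.7)
d=cv2.imread("pics/side4.png");crop(d,240,100,70,105,5,"pics/b.png",gam=.7)
a=cv2.imread("pics/a.png");b=cv2.imread("pics/b.png")[:490];b=cv2.copyMakeBorder(b,0,490-b.shape[0],0,0,0)
o=cv2.hconcat([cv2.resize(a,(400,373)),cv2.copyMakeBorder(cv2.resize(b,(350,490))[:373],0,0,0,0,0)])
cv2.imwrite("pics/i.png",a);cv2.imwrite("pics/i2.png",cv2.imread("pics/b.png"))
```

```text
(no output)
```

View pics/i.png

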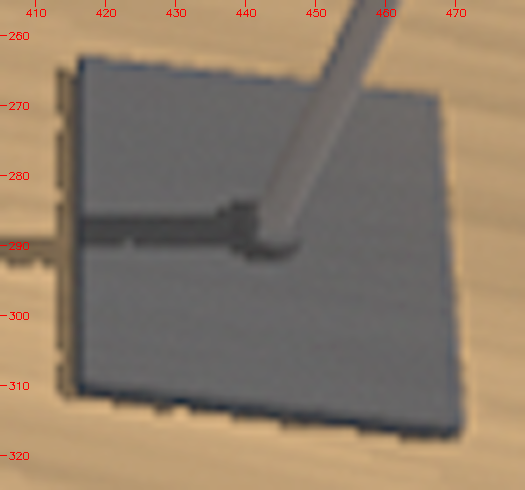

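View pics/i2.png

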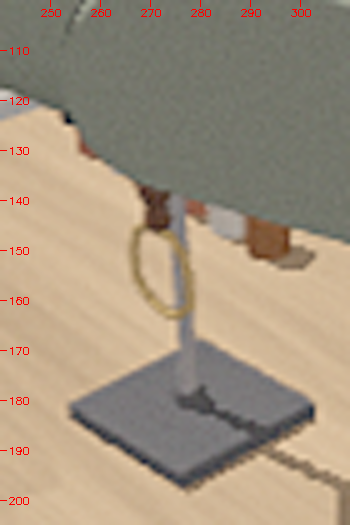

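Run:
```python
from h import *
np.set_printoptions(precision=4,suppress=True)
A=[plane("scene",p,.014) for p in [(416.5,263),(467.5,268.5),(471,315.5),(416,309.5)]]
for a in A: print(a)
print("mean",np.mean(A,0)); e=A[1]-A[0];f=A[2]-A[3];g=A[3]-A[0];h=A[2]-A[1]
for v in (e,f,g,h): print(np.linalg.norm(v),np.degrees(np.arctan2(v[1],v[0])))
B=[plane("side",p,.014) for p in [(254,182),(277,195),(302.5,182),(280,168.5)]]
for b in B: print(b)
print(np.mean(B,0));
for i in range(4):
    v=B[(i+1)%4]-B[i];print(np.linalg.norm(v),np.degrees(np.arctan2(v[1],v[0])))
for uv in [(267,151),(278,157.5)]: print(plane("side",uv,.199))
```

```text
[0.6284 0.2077 0.014 ]
[0.6191 0.3247 0.014 ]
[0.735  0.3328 0.014 ]
[0.7453 0.2151 0.014 ]
mean [0.682  0.2701 0.014 ]
0.11730980499076803 94.54581754032613
0.11815825847687225 94.98108319768066
0.11708927789615582 3.60954108138974
0.1161809378445793 4.018997328969364
[0.6108 0.3136 0.014 ]
[0.6239 0.2016 0.014 ]
[0.7323 0.2063 0.014 ]
[0.727  0.3253 0.014 ]
[0.6735 0.2617 0.014 ]
0.11275598651864215 -83.29724737884229
0.1085087622860301 2.474213977355115
0.11913824738446432 92.57092782569514
0.11681338877720124 -174.24309056344777
[0.586  0.1772 0.199 ]
[0.5878 0.1265 0.199 ]
```

The shelf is lifted level: far bottom corners at scene (229,219) and (243,218.5), predicted (227.7,220.3) and (243.5,219.4). The foot edges give a loop yaw of about 4°. Foot centre minus the given mast offset puts the loop at (0.590,0.153), which agrees with the direct measurement. I'll raise it over the twin's ball, cross, then lower.

Call:
carry_out(
  moves=[
    [[0,0,-0.02],[0,0,3.5],0],
    [[0,0,-0.02],[0,0,3.5],0],
    [[0,0,0],[0,0,3.5],0],
    [[0,0.02,0],[0,0,0],0],
    [[0,0.04,0],[0,0,0],0],
    [[0,0.05,0],[0,0,0],0],
    [[0,0.05,0],[0,0,0],0],
    [[0,0.05,0],[0,0,0],0],
    [[0,0.05,0],[0,0,0],0],
    [[-0.005,0.03,0],[0,0,0],0],
    [[0,0,0],[0,0,0],0],
  ],
)

```text
time_s: 8.12
tcp_pos: [0.4771, 0.0329, 0.1302]
tool_rot: [-0.001, -0.048, 0.999, 0.001]
ft_force: [-0.3, 0.8, -1.2]
grip_width: 0.0356
```

Call:
carry_out(
  moves=[
    [[0,0,0.018],[0,0,0],0],
    [[0,0,0.018],[0,0,0],0],
    [[0,0,0],[0,0,0],0],
    [[0,0,0],[0,0,0],0],
  ],
)

```text
time_s: 8.62
tcp_pos: [0.479, 0.0296, 0.0955]
tool_rot: [-0.0, -0.045, 0.999, -0.0]
ft_force: [-0.4, -0.5, -1.8]
grip_width: 0.0357
```

Run:
```python
from h import *
for n in("scene","side"):
    cv2.imwrite(f"pics/{n}5.png",imaging.capture(n)[:,:,::-1])
```

```text
(no output)
```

View pics/scene5.png

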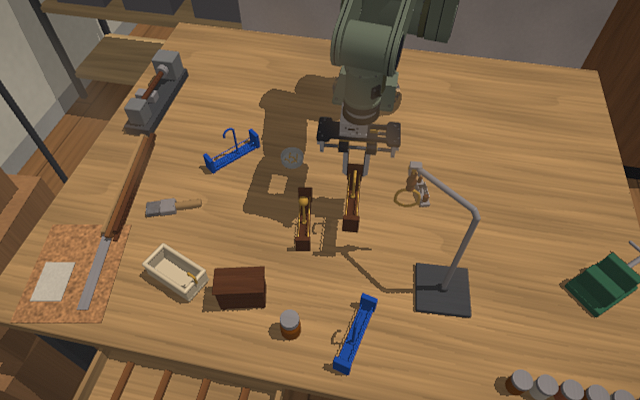

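View pics/side5.png

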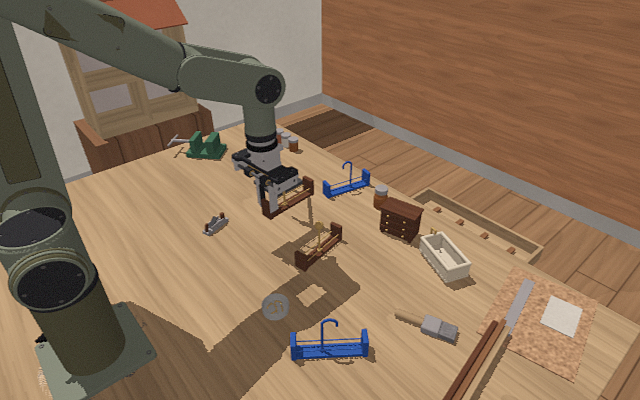

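Call:
carry_out(
  moves=[
    [[0,0.02,0.002],[0,0,0],0],
    [[0,0.035,0],[0,0,0],0],
    [[0,0.035,0],[0,0,0],0],
    [[0,0.0235,0],[0,0,0],0],
    [[0,0,0],[0,0,0],0],
    [[0,0,0],[0,0,0],0],
    [[0,0,0],[0,0,0],0],
  ],
)

```text
time_s: 9.6
tcp_pos: [0.469, 0.1422, 0.0935]
tool_rot: [0.0, -0.045, 0.999, -0.0]
ft_force: [-0.5, -0.3, -2.2]
grip_width: 0.0358
```

Run:
```python
from h import *
for n in("scene","side","wrist"):
    cv2.imwrite(f"pics/{n}6.png",imaging.capture(n)[:,:,::-1])
s=cv2.imread("pics/scene6.png");crop(s,365,140,80,100,6,"pics/j.png",gam=.8)
d=cv2.imread("pics/side6.png");crop(d,225,90,90,95,6,"pics/k.png",gam=.8)
```

```text
(no output)
```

View pics/j.png

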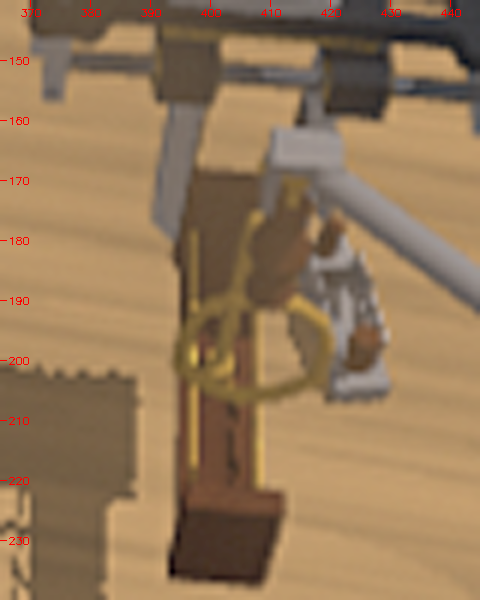

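View pics/k.png

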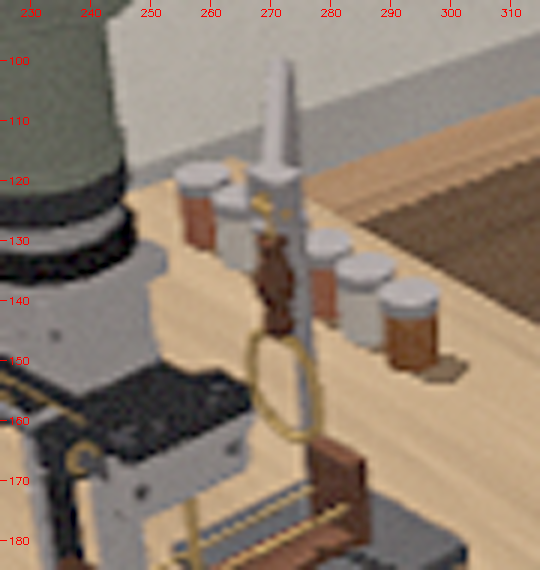

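Run:
```python
from h import *
np.set_printoptions(precision=1,suppress=True)
u=.0935+.0085; t=np.array([.469,.1422]); yaw=5.15
c=np.cos(np.radians(yaw));s=np.sin(np.radians(yaw))
for pit in (0,-2,2):
    f=shelf(np.array([t[0]+.075*c,t[1]+.075*s,u]),yaw,pit)
    for nm,l in [("farbot+",(.081,.018,0)),("farbot-",(.081,-.018,0)),("fartopin+",(.069,.018,.05)),("fartopin-",(.069,-.018,.05)),("fartopout+",(.081,.018,.05)),("fartopout-",(.081,-.018,.05)),("hooktop",(0,0,.109)),("tip",(.015,0,.084)),("stembase",(-.015,0,.008))]:
        print(pit,nm,proj("scene",f(l)),proj("side",f(l)))
```

```text
0 farbot+ [408.3 238.3] [280.1 175.4]
0 farbot- [391.9 236.7] [288.1 179.9]
0 fartopin+ [412.  220.9] [276.  162.7]
0 fartopin- [395.  219.3] [284.2 167.1]
0 fartopout+ [412.1 225.5] [279.1 161.2]
0 fartopout- [395.  223.9] [287.2 165.6]
0 hooktop [407.7 177.7] [259.9 156. ]
0 tip [405.9 190.5] [264.9 161.8]
0 stembase [400.8 200.9] [259.  188.5]
-2 farbot+ [408.7 237.4] [280.3 173.7]
-2 farbot- [392.2 235.8] [288.3 178.2]
-2 fartopin+ [412.4 219.3] [275.7 161.3]
-2 fartopin- [395.4 217.7] [283.9 165.7]
-2 fartopout+ [412.5 223.8] [278.8 159.7]
-2 fartopout- [395.3 222.2] [287. 164.]
-2 hooktop [407.9 175.9] [259.1 155.5]
-2 tip [406.1 189. ] [264.3 161.1]
-2 stembase [400.9 200.7] [259.2 187.8]
2 farbot+ [407.9 239.1] [279.9 177.1]
2 farbot- [391.6 237.6] [287.9 181.6]
2 fartopin+ [411.6 222.4] [276.2 164.1]
2 fartopin- [394.7 220.8] [284.4 168.5]
2 fartopout+ [411.7 227.1] [279.3 162.7]
2 fartopout- [394.6 225.5] [287.5 167.1]
2 hooktop [407.5 179.4] [260.7 156.5]
2 tip [405.7 192. ] [265.4 162.5]
2 stembase [400.6 201.2] [258.8 189.2]
```

Call:
carry_out(
  moves=[
    [[-0.005,0,0],[0,0,0],0],
    [[-0.01,0,0],[0,0,0],0],
    [[-0.01,0,0],[0,0,0],0],
    [[-0.01,0,0],[0,0,0],0],
    [[-0.007,0,0],[0,0,0],0],
    [[-0.003,0,0],[0,0,0],0],
    [[0,0,0],[0,0,0],0],
    [[0,0,0],[0,0,0],0],
  ],
)

```text
time_s: 10.75
tcp_pos: [0.5132, 0.1472, 0.0932]
tool_rot: [-0.0, -0.045, 0.999, -0.0]
ft_force: [-0.4, -0.3, -0.7]
grip_width: 0.0357
```

Run:
```python
from h import *
for n in("scene","side","wrist"):
    cv2.imwrite(f"pics/{n}7.png",imaging.capture(n)[:,:,::-1])
s=cv2.imread("pics/scene7.png");crop(s,365,150,65,95,6,"pics/a.png",gam=.8)
d=cv2.imread("pics/side7.png");crop(d,245,110,65,95,6,"pics/b.png",gam=.8)
cv2.imwrite("pics/j7.png",np.hstack([cv2.imread("pics/a.png"),cv2.imread("pics/b.png")]))
```

```text
(no output)
```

View pics/j7.png

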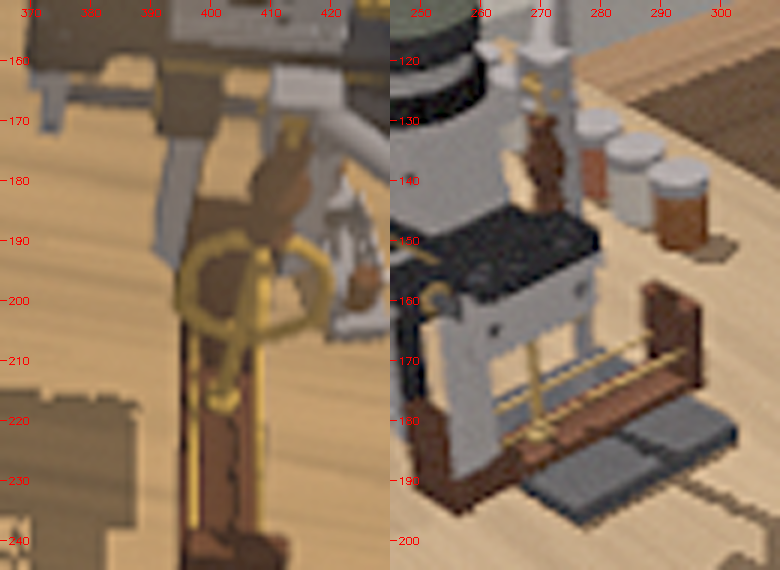

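Run:
```python
from h import *
np.set_printoptions(precision=1,suppress=True)
s=cv2.imread("pics/scene7.png");crop(s,388,178,38,45,13,"pics/j8.png",gam=.8,step=5)
u=.0932+.0085; t=np.array([.5132,.1472]); yaw=5.
c=np.cos(np.radians(yaw));sn=np.sin(np.radians(yaw))
f=shelf(np.array([t[0]+.075*c,t[1]+.075*sn,u]),yaw,-.5)
for nm,l in [("hooktop",(0,0,.109)),("tip",(.015,0,.084)),("tiptop",(.015,0,.096)),("stemtop",(-.015,0,.096)),("stembase",(-.015,0,.008))]:
    print(nm,proj("scene",f(l)),f(l))
print("bar",proj("scene",np.array([.589,.153,.172])))
```

```text
hooktop [408.3 193.7] [0.6 0.2 0.2]
tip [406.4 206.8] [0.6 0.2 0.2]
tiptop [407.3 203.3] [0.6 0.2 0.2]
stemtop [407.2 192.1] [0.6 0.2 0.2]
stembase [401.1 216.5] [0.6 0.2 0.1]
bar [404.9 205.7]
```

View pics/j8.png

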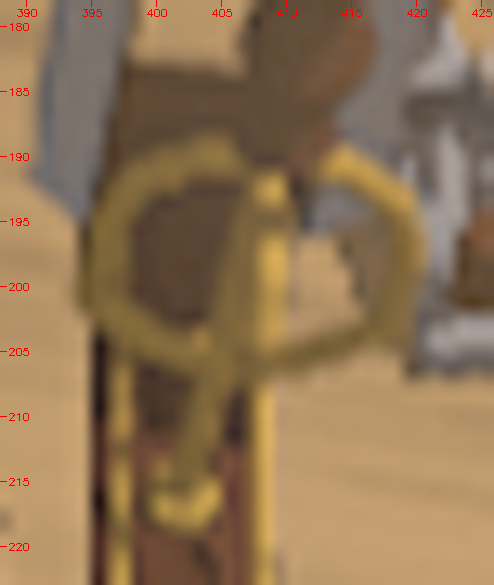

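The crop shows the free end at about (406,207), in front of the loop's lower bar at (405,206), with the crown inside the loop at (408,193). The force is near zero. Lowering now.

Call:
carry_out(
  moves=[
    [[0,0,0.006],[0,0,0],0],
    [[0,0,0.008],[0,0,0],0],
    [[0,0,0.008],[0,0,0],0],
    [[0,0,0.005],[0,0,0],0],
    [[0,0,0],[0,0,0],0],
    [[0,0,0],[0,0,0],0],
  ],
)

```text
time_s: 11.65
tcp_pos: [0.5137, 0.1472, 0.0665]
tool_rot: [0.0, -0.045, 0.999, 0.0]
ft_force: [0.6, 0.6, -2.0]
grip_width: 0.0356
```

Call:
carry_out(
  moves=[
    [[0,0,0.002],[0,0,0],0],
    [[0,0,0],[0,0,0],0],
    [[0,0,0],[0,0,0],0],
  ],
)

```text
time_s: 12.02
tcp_pos: [0.5138, 0.1472, 0.0646]
tool_rot: [0.0, -0.045, 0.999, 0.0]
ft_force: [-0.7, -0.0, -1.3]
grip_width: 0.0359
```

Run:
```python
from h import *
for n in("scene","side","wrist"):
    cv2.imwrite(f"pics/{n}9.png",imaging.capture(n)[:,:,::-1])
s=cv2.imread("pics/scene9.png");crop(s,388,170,38,52,11,"pics/a.png",gam=.8)
d=cv2.imread("pics/side9.png");crop(d,245,120,65,95,6,"pics/b.png",gam=.8)
a=cv2.imread("pics/a.png")[:570];b=cv2.imread("pics/b.png")[:570]
cv2.imwrite("pics/j9.png",np.hstack([a[:560],b[:560]])[:,:800])
```

```text
(no output)
```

View pics/j9.png

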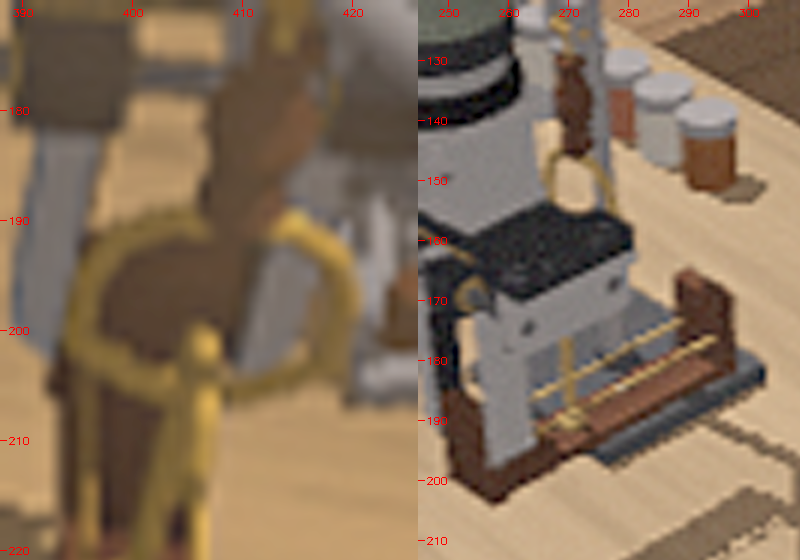

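Call:
carry_out(
  moves=[
    [[0,0,0.002],[0,0,0],0],
    [[0,0,0],[0,0,0],0],
    [[0,0,0],[0,0,0],0],
  ],
)

```text
time_s: 12.55
tcp_pos: [0.5146, 0.1473, 0.0632]
tool_rot: [0.001, -0.045, 0.999, 0.0]
ft_force: [0.6, 0.2, 4.4]
grip_width: 0.0361
```

Call:
carry_out(
  moves=[
    [[0,0,0.0015],[0,0,0],0],
    [[0,0,0],[0,0,0],0],
    [[0,0,0],[0,0,0],0],
  ],
)

```text
time_s: 12.92
tcp_pos: [0.5138, 0.1472, 0.0611]
tool_rot: [0.0, -0.045, 0.999, 0.0]
ft_force: [-0.4, -0.1, 4.7]
grip_width: 0.0359
```

The bar takes the load (force now +4.5 N). I'll ease up 1 mm and release.

Call:
carry_out(
  moves=[
    [[0,0,-0.0015],[0,0,0],0],
    [[0,0,0],[0,0,0],0],
    [[0,0,0],[0,0,0],0.45],
    [[0,0,0],[0,0,0],0.55],
    [[0,0,0],[0,0,0],0.75],
    [[0,0,0],[0,0,0],0.75],
    [[0,0,0],[0,0,0],0.75],
    [[0,0,0],[0,0,0],0.75],
  ],
)

```text
time_s: 13.92
tcp_pos: [0.5135, 0.1471, 0.0624]
tool_rot: [0.0, -0.045, 0.999, -0.0]
ft_force: [0.9, -0.4, 0.3]
grip_width: 0.0705
```

Run:
```python
from h import *
for n in("scene","side","wrist"):
    cv2.imwrite(f"pics/{n}10.png",imaging.capture(n)[:,:,::-1])
s=cv2.imread("pics/scene10.png");crop(s,370,150,70,110,5,"pics/a.png",gam=.8)
d=cv2.imread("pics/side10.png");crop(d,235,115,80,110,5,"pics/b.png",gam=.8)
cv2.imwrite("pics/j10.png",np.hstack([cv2.imread("pics/a.png"),cv2.imread("pics/b.png")]))
```

```text
(no output)
```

View pics/j10.png

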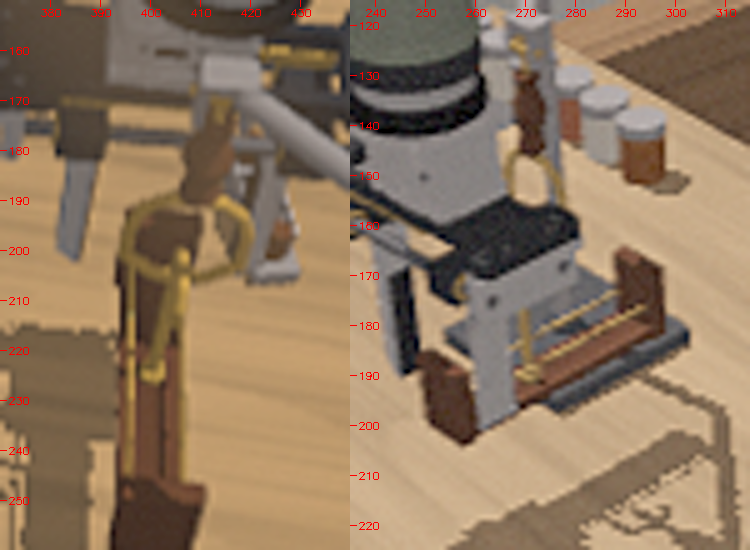

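View pics/wrist10.png

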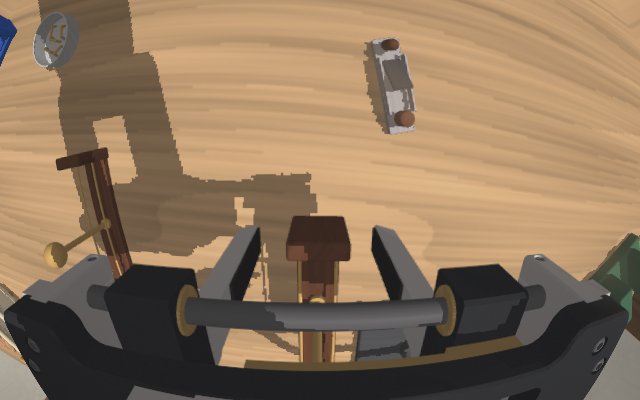

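The jaws are clear of the panel on both sides (wrist: panel 287–350, fingers at 262 and 372), and the shelf stays up. Backing straight out.

Call:
carry_out(
  moves=[
    [[0.01,0,0],[0,0,0],0.75],
    [[0.025,0,0],[0,0,0],0.75],
    [[0.03,0,0],[0,0,0],0.75],
    [[0.03,0,0],[0,0,0],0.75],
    [[0.03,0,0],[0,0,0],0.75],
    [[0.01,0,0],[0,0,0],0.75],
    [[0,0,0],[0,0,0],0.75],
    [[0,0,0],[0,0,0],0.75],
  ],
)

```text
time_s: 15.08
tcp_pos: [0.3805, 0.135, 0.0628]
tool_rot: [0.001, -0.045, 0.999, 0.0]
ft_force: [0.3, 0.7, 0.8]
grip_width: 0.0706
```

Call:
carry_out(
  moves=[
    [[0,-0.05,-0.05],[0,0,0],0.75],
    [[0,-0.06,-0.01],[0,0,0],0.75],
    [[0,-0.06,0],[0,0,0],0.75],
    [[0,0,0],[0,0,0],0.75],
    [[0,0,0],[0,0,0],0.75],
    [[0,0,0],[0,0,0],0.75],
    [[0,0,0],[0,0,0],0.75],
    [[0,0,0],[0,0,0],0.75],
    [[0,0,0],[0,0,0],0.75],
    [[0,0,0],[0,0,0],0.75],
  ],
)

```text
time_s: 16.32
tcp_pos: [0.394, -0.0284, 0.1166]
tool_rot: [0.0, -0.046, 0.999, -0.0]
ft_force: [-0.1, -0.4, -0.7]
grip_width: 0.0705
```

```bash
cat > v.py <<'E'
from h import *
import sys
k=sys.argv[1]
for n in("scene","side"):
    cv2.imwrite(f"pics/{n}{k}.png",imaging.capture(n)[:,:,::-1])
s=cv2.imread(f"pics/scene{k}.png");crop(s,370,150,70,110,5,"pics/a.png",gam=.8)
d=cv2.imread(f"pics/side{k}.png");crop(d,235,115,80,110,5,"pics/b.png",gam=.8)
cv2.imwrite(f"pics/j{k}.png",np.hstack([cv2.imread("pics/a.png"),cv2.imread("pics/b.png")]))
E
python3 v.py 11
```

```text
(no output)
```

View pics/j11.png

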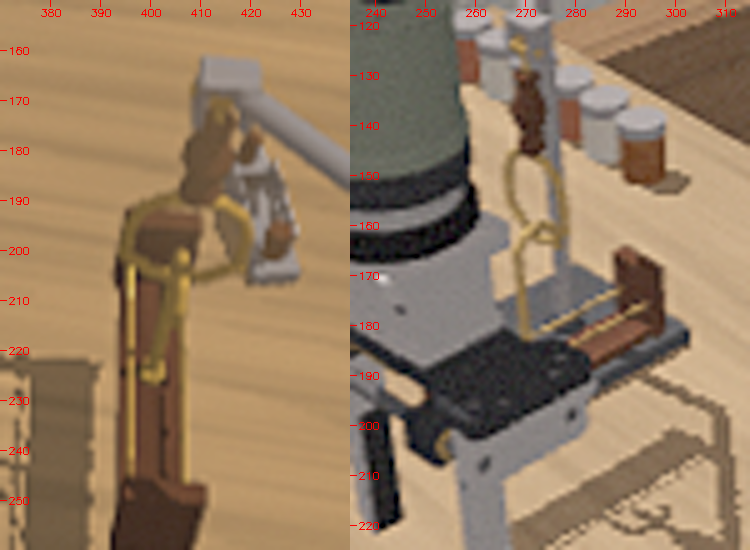

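View pics/scene11.png

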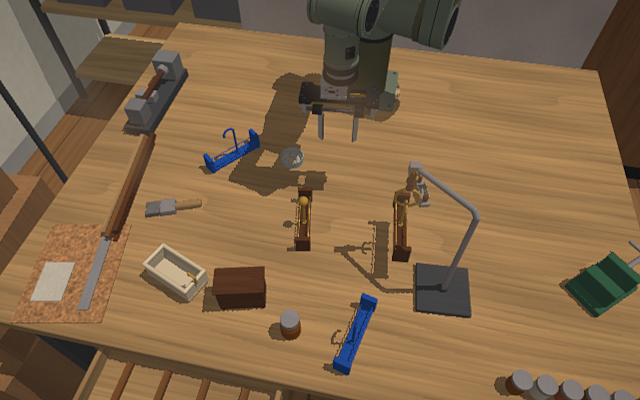

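Call:
carry_out(
  moves=[
    [[0,0,-0.05],[0,0,0],0.75],
    [[0,0,-0.05],[0,0,0],0.75],
    [[0,0,-0.05],[0,0,0],0.75],
    [[0,0,0],[0,0,0],0.75],
    [[0,0,0],[0,0,0],0.75],
    [[0,0,0],[0,0,0],0.75],
    [[0,0,0],[0,0,0],0.75],
    [[0,0,0],[0,0,0],0.75],
    [[0,0,0],[0,0,0],0.75],
    [[0,0,0],[0,0,0],0.75],
    [[0,0,0],[0,0,0],0.75],
    [[0,0,0],[0,0,0],0.75],
  ],
)

```text
time_s: 17.92
tcp_pos: [0.394, -0.0286, 0.2666]
tool_rot: [0.0, -0.045, 0.999, -0.0]
ft_force: [-0.5, -0.8, 0.5]
grip_width: 0.0705
```

```bash
python3 v.py 12
python3 - <<'E'
from h import *
np.set_printoptions(precision=1,suppress=True)
a=cv2.imread("pics/scene11.png")[150:270,370:425].astype(int);b=cv2.imread("pics/scene12.png")[150:270,370:425].astype(int)
print("diff",abs(a-b).max(),abs(a-b).mean())
for yaw in (4,):
  for pit in (0,3):
    o=np.array([.589,.153,.072])
    f=shelf(o,yaw,pit)
    for nm,l in [("farbot+",(.081,.018,0)),("farbot-",(.081,-.018,0)),("fartopout+",(.081,.018,.05)),("fartopout-",(.081,-.018,.05)),("neartop+",(-.081,.018,.05)),("neartop-",(-.081,-.018,.05)),("nearbot+",(-.081,.018,0)),("nearbot-",(-.081,-.018,0)),("hooktop",(0,0,.109)),("stembase",(-.015,0,.008))]:
        print(pit,nm,proj("scene",f(l)),proj("side",f(l)))
E
```

```text
diff 7 1.3312626262626264
0 farbot+ [405.5 263.1] [292.  177.9]
0 farbot- [389.1 261.2] [299.8 182.4]
0 fartopout+ [409.2 251.3] [291.3 164.3]
0 fartopout- [392.  249.4] [299.2 168.6]
0 neartop+ [410.  191.7] [248.7 185.3]
0 neartop- [394.5 190.1] [256.5 190.3]
0 nearbot+ [406.7 204.6] [250.5 199.5]
0 nearbot- [391.6 203.1] [258.2 204.6]
0 hooktop [405.6 203.2] [273.3 159.3]
0 stembase [398.9 224.4] [271.8 190.5]
3 farbot+ [405.  264.1] [291.6 180.3]
3 farbot- [388.6 262.2] [299.4 184.8]
3 fartopout+ [408.6 253.6] [291.5 166.5]
3 fartopout- [391.5 251.6] [299.4 170.8]
3 neartop+ [410.1 191.9] [248.9 185.1]
3 neartop- [394.5 190.3] [256.7 190.1]
3 nearbot+ [406.7 203.9] [250.  199.6]
3 nearbot- [391.7 202.4] [257.6 204.8]
3 hooktop [405.3 205.7] [274.4 160.1]
3 stembase [398.7 224.6] [271.5 191.6]
```

View pics/j12.png

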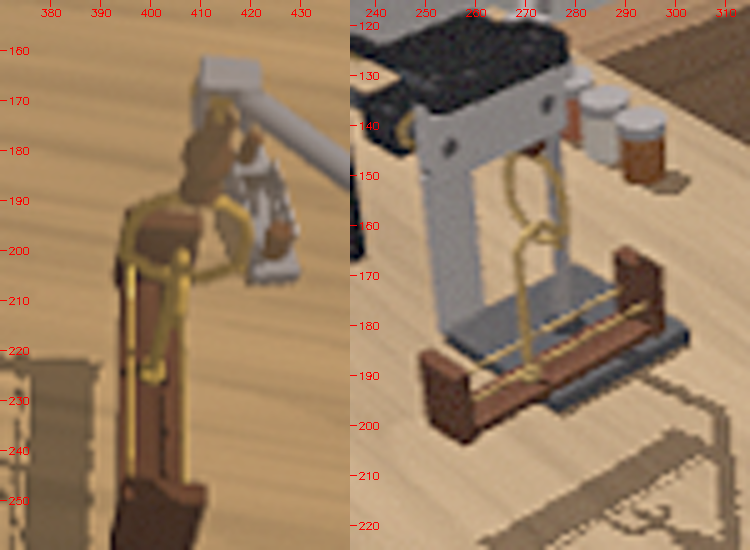

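Run:
```python
from h import *
s=cv2.imread("pics/scene12.png");crop(s,380,180,45,95,6,"pics/n.png",gam=.7,step=5)
```

```text
(no output)
```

View pics/n.png

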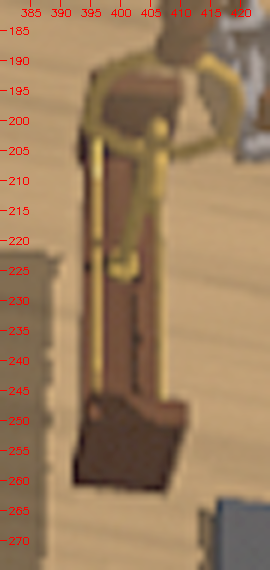

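```bash
python3 -c "
from workcell import ticket;print(ticket.finish_job())"
```

```text
the job is handed in; nothing more can be done
None
```

I hung the hooked mahogany shelf by its hook in the drop's loop, backed the arm away, and handed the job in at about 18 s of the 51 s allowed.

**Last checks**
- **Hook:** it sits over the middle of the loop's lower bar, at scene (406,202), in both camera views.
- **Level:** the panel corners lie within about 3 pixels of where a level shelf would show, roughly 2° at most. The underside hangs about 70 mm above the desk.
- **Still:** two pictures 1.6 s apart differed only by noise (at most 7 grey levels).
- **Other things:** the twin and the blue look-alikes appear untouched in the pictures. The force readings between moves stayed under about 5 N.

**What disagreed**
- **Fingertip height:** the fingertips showed in the pictures about 26–30 mm higher than the reported tool position. The first close therefore shut on nothing, just above the panel. I went deeper, and the second grasp held.
- **Loop yaw:** the loop's edges in the scene picture gave about 11°, while the stand's foot gave about 4°. I used about 5°, and the hook went in cleanly.

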